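# Slide the three-hole wheel disc onto the cart hub's studs

## Robot

A 7-joint arm with a two-finger parallel gripper is mounted at the origin on the work surface. World frame = base frame: x ahead of the robot, y to its left, z up, the work surface at z = 0. Lengths are in m, angles in rad, forces in N, time in s.
With the tool pointing down it reaches from about 0.425 to 0.925 m from the base axis. Payload 6.8 kg.
Tool frame: the origin (TCP) lies midway between the tips of the shut fingers; the grasp point (between the pads) lies 19 mm behind it; z points along the fingers, y is the line along which they close (so a half turn about z gives the same grasp; the last joint's range is limited). The gripper opens to 85 mm and grips with 20 to 120 N. Pads are 22 mm wide; open, the fingers measure 114 mm over their backs; the gripper's body (76 mm by 85 mm) begins 54 mm behind the grasp point. The pads swing forward as they close: fully open they stand 13 mm farther back than shut.
Start: joints at [-1.357, 0.477, 0.022, 1.555, -0.011, 1.109, -0.083], TCP at [0.213, 0.64, 0.231] pointing down, gripper open.
Joint ranges: [-2.96, 2.96], [-0.34, 2.1], [-1.41, 1.46], [0.24, 2.44], [-1.37, 4.51], [0.17, 1.92], [-2.96, 2.96]. Speed limits (rad/s): [2.39, 2.39, 3.14, 3.14, 3.14, 3.14, 3.14].

## Interface

Orientations are given as a unit quaternion [w, x, y, z].
In Python, from station import bot gives the robot as it stands.
- The arm moves only by the tool jog_arm, never from a script. Its argument "rows" is a list of rows, each an object of numbers: "fingers": the finger opening in mm, from 0 to 85.4; "x", "y", "z": the shift along the tool's x, y, z in mm; "ax", "ay", "az": the turn, a rotation vector about the tool's x, y, z in degrees. A call has exactly 8 rows; each row shifts and turns the commanded pose from where the row before left it, along the tool's axes as they then stand; what a row does not reach is not made up. A row lasts 1/10 s, in which the tool goes at most 50 mm and 8.59 degrees, less where a joint would pass 70% of its speed; a pose out of reach is approached as far as the arm can. A call with a gripper value outside its range is refused whole. The fingers move at their own pace and stop on an object; "force" is the grip in N (left out, the last holds). Time passes only in rows, so rows that do not move let the fingers close, or fill a call up. It gives the time, the measured TCP pose, the force, the opening and the grip force at its end, in the units of the state.
- bot.get_obs(): the state, without advancing time (a new reading comes with each control period).
- bot.read_camera(name): name is "side" or "top"; returns a dict with "pixels" (384x512x3 uint8, red, green, blue), "vertical_fov" (degrees; the focal length in pixels is half the picture's height over the tangent of half this angle, whatever the lens; pixels are square), "cx", "cy" (the principal point, pixels), "dist_coeffs" ([k1, k2, p1, p2, k3] as OpenCV has them; the pictures are not rectified), "world_from_camera" (4x4, takes a point from camera to world coordinates). Camera axes: x right, y down, z forward; pixel columns grow to the right and rows downward; lengths in m; the calibration is good to about 2 mm. A picture is of the moment at which its call begins. There is no depth.
- bot.hand_in(): hands the job in; it is judged then, once.
The state is a dict: "t": time; "q": joint angles; "joint_vel": joint speeds; "joint_torque": joint torques, N m; "eef_pos": TCP position; "tool_rot": TCP orientation; "contact_force": force on the tool from outside, world axes, zero at the start; "torque": the same for the moment, N m; "gripper_width": opening from 0.0 (shut) to 1.0 (fully open); "grasp_force": force on a finger pad.
Only numpy, scipy, OpenCV 4.12 (cv2) and the standard library are available. Lean on these libraries where they do the work, as an engineer would, in place of code of your own. Each camera call takes 0.05 s, during which the arm holds its last target. There are 200 camera calls.

## Task

Two aluminium wheel discs lie on the bench. Pick up the one with three holes by its boss, turn it so that its holes line up with the three studs of the cart hub, and lower it gently over the studs, keeping hold of it until it lies flat on the hub; then let go. Leave the four-hole disc where it lies.

Things in the scene. Friction and masses are not known exactly. Their poses are not given: they have to be found in the camera images.
- disc3_boss (a point): Silver aluminium disc, flat on the bench, boss up: plate 150 mm across, 8 thick, with three 30 mm through holes, 120 degrees apart, 52 mm from the middle; round boss 44 mm thick, its top 70 mm above the underside. 0.3 to 0.55 kg. Point: on the boss's axis, 44 mm above the underside; grip here from above, any yaw. z up, x towards a hole. The one to fit.
- disc4_boss (a point): Silver aluminium disc, flat on the bench, boss up: plate 150 mm across, 8 thick, with four 30 mm through holes, 90 degrees apart, 52 mm from the middle; round boss 44 mm thick, its top 70 mm above the underside. 0.3 to 0.55 kg. Point: on the boss's axis, 44 mm above the underside; grip here from above, any yaw. z up, x towards a hole. To be left alone.
- hub_seat (a point): Dark steel cart hub fixed to the bench: 130 mm square foot, round flange 136 mm across, flat top 25 mm above the bench; three round-ended studs, 11 mm thick, stand 20 mm up from it, 120 degrees apart, 52 mm from the middle. Point: middle of the flange top; z up, x towards a stud. On a seated disc the studs stand 12 mm out of the holes, with 9.5 mm play all round (10 degrees).
Not all that is in view belongs to the job. What is shaped like the part that bears disc3_boss but purple is not meant. There is more than one size of the part that bears hub_seat; the job needs the larger.

How it is judged:
By the outcome, as a careful person would: the job done as asked, in the order asked, and still so for the second after the job is handed in, with the robot touching nothing.
It also fails if it takes over 40 s, if anything falls off the work surface, if the arm or the gripper's body presses on something with over 40 N, if the wrist force passes 120 N, or if a joint passes its speed limit or range.

## Working session

There is one attempt and no reset: what is moved stays moved. The work goes in short steps, Python scripts to look and compute and a tool call to move; the robot and the scene stay as the last step left them, time stands still between calls to the robot, and variables do not carry over. Pictures are saved under pics/ and viewed, at most 10 in all, crops included, and the job is handed in when it is done.

Besides the shell and the picture viewer there is one more tool, called after "Call:" as name(argument=value, ...) on one line, values as JSON. jog_arm: Moves the arm, as the interface text tells. Its arguments: {"type":"object","properties":{"rows":{"type":"array","items":{"type":"object","properties":{"fingers":{"type":"number"},"x":{"type":"number"},"y":{"type":"number"},"z":{"type":"number"},"ax":{"type":"number"},"ay":{"type":"number"},"az":{"type":"number"}}}},"force":{"type":"number"}},"required":["rows"]}

```bash
mkdir -p pics
cat > h.py <<'E'
import numpy as np,cv2,pickle
def snap(bot,n,tag):
    c=bot.read_camera(n); cv2.imwrite(f'pics/{tag}.png',cv2.cvtColor(c['pixels'],cv2.COLOR_RGB2BGR)); pickle.dump(c,open(f'{tag}.pkl','wb')); return c
def K(c):
    h=c['pixels'].shape[0]; f=h/2/np.tan(np.radians(c['vertical_fov'])/2)
    return np.array([[f,0,c['cx']],[0,f,c['cy']],[0,0,1.]]),np.array(c['dist_coeffs'],float)
def world(c,uv,z):
    k,d=K(c); p=cv2.undistortPoints(np.array(uv,float).reshape(-1,1,2),k,d).reshape(-1,2)
    T=np.array(c['world_from_camera']); r=np.c_[p,np.ones(len(p))]@T[:3,:3].T; o=T[:3,3]
    return o+r*((z-o[2])/r[:,2])[:,None]
def proj(c,P):
    k,d=K(c); T=np.linalg.inv(np.array(c['world_from_camera']))
    return cv2.projectPoints(np.array(P,float).reshape(-1,1,3),cv2.Rodrigues(T[:3,:3])[0],T[:3,3],k,d)[0].reshape(-1,2)
E
python3 - <<'E'
from station import bot
from h import *
a=snap(bot,'top','t0');b=snap(bot,'side','s0')
for c in(a,b):print(c['vertical_fov'],c['dist_coeffs'],np.round(c['world_from_camera'],3))
o=bot.get_obs();print(o)
E
```

```text
42.31455329947945 [-0.15078591  0.          0.          0.          0.        ] [[-0.024 -0.998  0.05   0.454]
 [-0.999  0.026  0.029 -0.011]
 [-0.03  -0.049 -0.998  1.214]
 [ 0.     0.     0.     1.   ]]
46.6182617897711 [-0.00604782  0.          0.          0.          0.        ] [[ 0.982 -0.109  0.155  0.331]
 [-0.189 -0.585  0.788 -1.043]
 [ 0.005 -0.803 -0.595  0.866]
 [ 0.     0.     0.     1.   ]]
{'t': 0.1, 'q': array([-1.3571177 ,  0.47771235,  0.02232112,  1.55635162, -0.0115019 ,
        1.10930804, -0.08308572]), 'joint_vel': array([ 3.90927310e-05, -1.87692711e-03,  1.29761262e-03, -3.21532362e-03,
        7.34361479e-04, -2.92736565e-05, -2.33390170e-04]), 'joint_torque': array([ 4.41475233e-03, -5.97762859e+01,  1.61389478e+00, -2.81952381e+01,
        1.28683928e-02,  5.09076417e-03, -1.51912855e-05]), 'eef_pos': array([0.21329919, 0.63984592, 0.23042634]), 'tool_rot': array([-7.84816529e-05,  1.60170082e-01,  9.87089086e-01, -8.22066067e-04]), 'contact_force': array([0.51532078, 0.62199115, 0.11527848]), 'torque': array([-0.00294974,  0.00892466, -0.03232206]), 'grasp_force': 0.0, 'gripper_width': 1.0031197139351866}
```

View pics/t0.png

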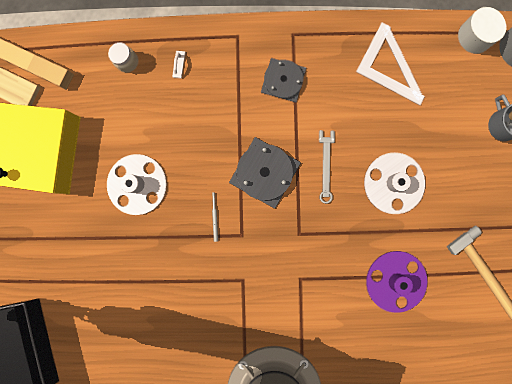

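View pics/s0.png

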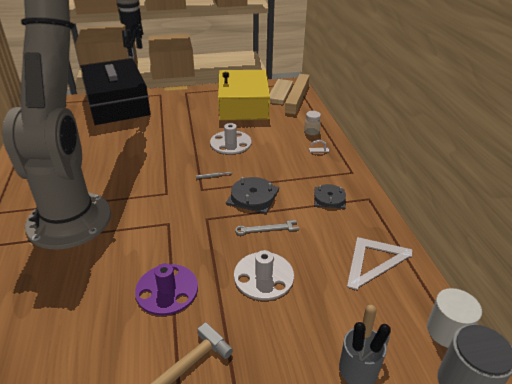

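Top view: silver discs at (136,184) and (395,183), a purple one at (397,281), a large hub at (265,172) and a small hub at (284,79). The large hub is the one needed. I'll enlarge both silver discs and the hub to tell three holes from four.

Run:
```python
from h import *
a=cv2.imread('pics/t0.png');b=cv2.imread('pics/s0.png')
f=lambda i,u,v,w,h:cv2.resize(i[v-h:v+h,u-w:u+w],(260,260),interpolation=cv2.INTER_CUBIC)
cv2.imwrite('pics/crop.png',np.vstack([np.hstack([f(a,136,184,36,36),f(a,395,183,36,36),f(a,265,172,40,40)]),np.hstack([f(b,231,138,26,26),f(b,264,272,36,36),f(b,253,193,32,32)])]))
```

```text
(no output)
```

View pics/crop.png

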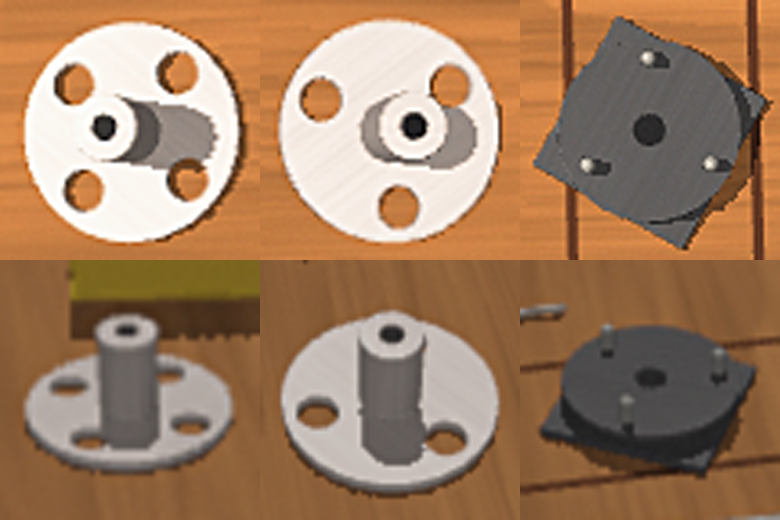

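The right disc at (395,183) has three holes: (376,175), (412,170) and (398,204). That makes it the one to fit. The left disc at (136,184) has four. The large hub at (265,172) has stud tips near (264,149), (246,182) and (283,182).

Run:
```python
from h import *
t=pickle.load(open('t0.pkl','rb'));s=pickle.load(open('s0.pkl','rb'))
C=lambda p,o,k:np.array(p)/k+np.array(o)-.5
def rep(n,P,c):
    d=P[:,:2]-c; an=np.degrees(np.arctan2(d[:,1],d[:,0])); print(n,np.round(c,4),'r',np.round(np.hypot(*d.T),4),'ang',an.round(1),'mod',(an%120).round(1))
k=260/72;o=(359,147)
H=world(t,C([(61,100),(190,84),(139,207)],o,k),.006)
boss=world(t,C([(153,126)],o,k),.07)[0]; plate=world(t,C([(129,131)],o,k),.008)[0]
print('boss',boss,'plate',plate); rep('disc',H,(H.mean(0))[:2]); rep('discb',H,boss[:2])
S=world(t,C([(127,57),(67,164),(189,162)],(225,132),3.25),.043); bore=world(t,C([(129,130)],(225,132),3.25),.025)[0]
print('bore',bore); rep('hub',S,S.mean(0)[:2])
# side
Hs=world(s,C([(58,412-260),(186,438-260)],(228,236),k),.006);bs=world(s,C([(131,334-260)],(228,236),k),.07)[0]
print('side boss',bs,'holes',Hs)
kk=260/64;Ss=world(s,C([(87,330-260),(199,352-260),(107,400-260)],(221,161),kk),.043);print('side bore',world(s,C([(131,118)],(221,161),kk),.025)[0]); rep('hubside',Ss,Ss.mean(0)[:2])
```

```text
boss [ 0.51039381 -0.30847653  0.07      ] plate [ 0.51046406 -0.30791892  0.008     ]
disc [ 0.511  -0.3093] r [0.0515 0.0524 0.0523] ang [  65.1  -54.5 -175.5] mod [65.1 65.5 64.5]
discb [ 0.5104 -0.3085] r [0.0511 0.0534 0.0517] ang [  64.   -54.4 -174.5] mod [64.  65.6 65.5]
bore [0.54489217 0.00899002 0.025     ]
hub [0.5453 0.0096] r [0.0517 0.0515 0.0512] ang [  -0.9  119.6 -120.9] mod [119.1 119.6 119.1]
side boss [ 0.50718048 -0.3074495   0.07      ] holes [[ 0.45645917 -0.310448    0.006     ]
 [ 0.53779595 -0.34892237  0.006     ]]
side bore [0.54216381 0.01036768 0.025     ]
hubside [0.5418 0.0092] r [0.0503 0.0521 0.0509] ang [ 120.9    0.5 -121.1] mod [  0.9   0.5 118.9]
```

Call:
jog_arm(rows=[{"x":-20,"y":-3,"az":2,"z":-5,"fingers":85},{"x":-46,"y":-5,"az":4.3,"z":-5},{"x":-46,"y":-5,"az":4.3,"z":-5},{"x":-46,"y":-5,"az":4.3,"z":-5},{"x":-46,"y":-5,"az":4.3},{"x":-46,"y":-5,"az":4.3},{"x":-46,"y":-5,"az":4.3},{"x":-46,"y":-5,"az":4.3}])

```text
invalid input
```

Call:
jog_arm(rows=[{"x":-46,"y":-5,"az":4.3},{"x":-46,"y":-5,"az":4.3},{"x":-46,"y":-5,"az":4.3},{"x":-46,"y":-5,"az":4.3},{"x":-46,"y":-4,"az":4.3},{"x":-46,"y":-4,"az":4.3},{"x":-46,"y":-4,"az":4.3},{"x":-40,"y":-4,"az":4.3}])

```text
invalid input
```

```bash
cat > go.py <<'E'
import sys,numpy as np
from station import bot
from scipy.spatial.transform import Rotation as R
def go(x,y,z,phi):
    o=bot.get_obs(); q=o['tool_rot']; r=R.from_quat(np.r_[q[1:],q[0]]); 
    tgt=R.from_matrix(np.array([[np.sin(phi),np.cos(phi),0],[-np.cos(phi),np.sin(phi),0],[0,0,-1]]))
    d=r.inv().apply(np.array([x,y,z])-o['eef_pos'])*1000
    Y=r.as_matrix()[:,1]
    print('t',o['t'],'pos',o['eef_pos'].round(4),'phi',np.degrees(np.arctan2(Y[1],Y[0])).round(2),'F',o['contact_force'].round(1),'w',round(o['gripper_width'],3),'grip',round(o['grasp_force'],1),'q',o['q'].round(2))
    print('shift',d.round(1),'turn',np.degrees((r.inv()*tgt).as_rotvec()).round(2))
if __name__=='__main__':
    a=[float(v) for v in sys.argv[1:]]; go(a[0],a[1],a[2],np.radians(a[3]))
E
python3 go.py .509 -.308 .15 -31
```

```text
Traceback (most recent call last):
  File "go.py", line 12, in <module>
    a=[float(v) for v in sys.argv[1:]]; go(a[0],a[1],a[2],np.radians(a[3]))
                                        ~~^^^^^^^^^^^^^^^^^^^^^^^^^^^^^^^^^
  File "go.py", line 6, in go
    tgt=R.from_matrix(np.array([[np.sin(phi),np.cos(phi),0],[-np.cos(phi),np.sin(phi),0],[0,0,-1]]))
  File "scipy/spatial/transform/_rotation.pyx", line 1143, in scipy.spatial.transform._rotation.Rotation.from_matrix
ValueError: Non-positive determinant (left-handed or null coordinate frame) in rotation matrix 0: [[-0.51503807  0.8571673   0.        ]
 [-0.8571673  -0.51503807  0.        ]
 [ 0.          0.         -1.        ]].
```

Call:
jog_arm(rows=[{"fingers":85,"x":-20,"y":-3,"z":-5,"ax":0,"ay":0,"az":2},{"fingers":85,"x":-46,"y":-5,"z":-5,"ax":0,"ay":0,"az":4.3},{"fingers":85,"x":-46,"y":-5,"z":-5,"ax":0,"ay":0,"az":4.3},{"fingers":85,"x":-46,"y":-5,"z":-5,"ax":0,"ay":0,"az":4.3},{"fingers":85,"x":-46,"y":-5,"z":0,"ax":0,"ay":0,"az":4.3},{"fingers":85,"x":-46,"y":-5,"z":0,"ax":0,"ay":0,"az":4.3},{"fingers":85,"x":-46,"y":-5,"z":0,"ax":0,"ay":0,"az":4.3},{"fingers":85,"x":-46,"y":-5,"z":0,"ax":0,"ay":0,"az":4.3}])

```text
t: 0.9
eef_pos: [0.4809, 0.4243, 0.2516]
tool_rot: [0.0, 0.43, 0.903, 0.0]
contact_force: [0.4, -0.3, -0.2]
gripper_width: 1.0
grasp_force: 0.0
```

```bash
sed -i 's/\[\[np.sin(phi),np.cos(phi),0\],\[-np.cos(phi),/[[-np.sin(phi),np.cos(phi),0],[np.cos(phi),/' go.py; python3 go.py .509 -.308 .15 -31
```

```text
t 0.9 pos [0.4809 0.4243 0.2516] phi 39.11 F [ 0.4 -0.3 -0.2] w 1.0 grip 0.0 q [-0.99  0.41  0.23  1.63 -0.1   1.11 -0.05]
shift [-585.9 -440.3  101.8] turn [4.000e-02 2.000e-02 7.011e+01]
```

Call:
jog_arm(rows=[{"fingers":85,"x":-46,"y":-5,"z":0,"ax":0,"ay":0,"az":4.3},{"fingers":85,"x":-46,"y":-5,"z":0,"ax":0,"ay":0,"az":4.3},{"fingers":85,"x":-46,"y":-5,"z":0,"ax":0,"ay":0,"az":4.3},{"fingers":85,"x":-46,"y":-5,"z":0,"ax":0,"ay":0,"az":4.3},{"fingers":85,"x":-46,"y":-5,"z":0,"ax":0,"ay":0,"az":4.3},{"fingers":85,"x":-46,"y":-5,"z":0,"ax":0,"ay":0,"az":4.3},{"fingers":85,"x":-46,"y":-4,"z":0,"ax":0,"ay":0,"az":4.3},{"fingers":85,"x":-46,"y":-4,"z":0,"ax":0,"ay":0,"az":4.3}])

```text
t: 1.7
eef_pos: [0.5947, 0.0776, 0.2517]
tool_rot: [0.0, 0.677, 0.736, 0.0]
contact_force: [0.6, 0.2, -0.5]
gripper_width: 0.999
grasp_force: 0.0
```

```bash
python3 go.py .509 -.308 .15 -31
```

```text
t 1.7 pos [0.5947 0.0776 0.2517] phi 4.72 F [ 0.6  0.2 -0.5] w 0.999 grip 0.0 q [-0.59  0.35  0.46  1.74 -0.18  1.08  0.01]
shift [-377.2 -117.2  101.7] turn [4.000e-02 1.000e-02 3.572e+01]
```

Call:
jog_arm(rows=[{"fingers":85,"x":-46,"y":-3,"z":0,"ax":0,"ay":0,"az":4.5},{"fingers":85,"x":-46,"y":-3,"z":0,"ax":0,"ay":0,"az":4.5},{"fingers":85,"x":-46,"y":-3,"z":0,"ax":0,"ay":0,"az":4.5},{"fingers":85,"x":-46,"y":-3,"z":0,"ax":0,"ay":0,"az":4.5},{"fingers":85,"x":-46,"y":-3,"z":0,"ax":0,"ay":0,"az":4.5},{"fingers":85,"x":-46,"y":-3,"z":0,"ax":0,"ay":0,"az":4.5},{"fingers":85,"x":-46,"y":-3,"z":0,"ax":0,"ay":0,"az":4.5},{"fingers":85,"x":-30,"y":-2,"z":0,"ax":0,"ay":0,"az":4}])

```text
t: 2.5
eef_pos: [0.5091, -0.2614, 0.2519]
tool_rot: [0.001, 0.87, 0.492, -0.0]
contact_force: [0.3, -0.8, -1.1]
gripper_width: 0.996
grasp_force: 0.0
```

```bash
python3 go.py .509 -.308 .15 -31
```

```text
t 2.5 pos [ 0.5091 -0.2614  0.2519] phi -31.0 F [ 0.3 -0.8 -1.1] w 0.996 grip 0.0 q [-0.19  0.34  0.71  1.82 -0.25  1.07  0.07]
shift [-39.9  23.9 102. ] turn [ 0.05  0.06 -0.  ]
```

Call:
jog_arm(rows=[{"fingers":85,"x":-12,"y":8,"z":10,"ax":0,"ay":0,"az":0},{"fingers":85,"x":-14,"y":8,"z":30,"ax":0,"ay":0,"az":0},{"fingers":85,"x":-14,"y":8,"z":40,"ax":0,"ay":0,"az":0},{"fingers":85,"x":0,"y":0,"z":40,"ax":0,"ay":0,"az":0},{"fingers":85,"x":0,"y":0,"z":10,"ax":0,"ay":0,"az":0},{"fingers":85,"x":0,"y":0,"z":0,"ax":0,"ay":0,"az":0},{"fingers":85,"x":0,"y":0,"z":0,"ax":0,"ay":0,"az":0},{"fingers":85,"x":0,"y":0,"z":0,"ax":0,"ay":0,"az":0}])

```text
t: 3.3
eef_pos: [0.5138, -0.3036, 0.1235]
tool_rot: [0.001, 0.868, 0.497, 0.001]
contact_force: [-0.9, 0.5, 0.0]
gripper_width: 0.993
grasp_force: 0.0
```

```bash
python3 go.py .509 -.308 .025 -31
python3 - <<'E'
from station import bot
from h import *
a=snap(bot,'top','t1');b=snap(bot,'side','s1')
f=lambda n,u,v,w,h:cv2.resize(cv2.imread(f'pics/{n}.png')[v-h:v+h,u-w:u+w],(390,390),interpolation=cv2.INTER_CUBIC)
cv2.imwrite('pics/c1.png',np.hstack([f('t1',395,183,45,45),f('s1',264,250,60,60)]))
E
```

```text
t 3.3 pos [ 0.5138 -0.3036  0.1235] phi -30.43 F [-0.9  0.5  0. ] w 0.993 grip 0.0 q [-0.02  0.54  0.61  1.88 -0.4   0.85  0.26]
shift [-6.3 -2.2 98.5] turn [ 0.2  -0.04  0.57]
```

View pics/c1.png

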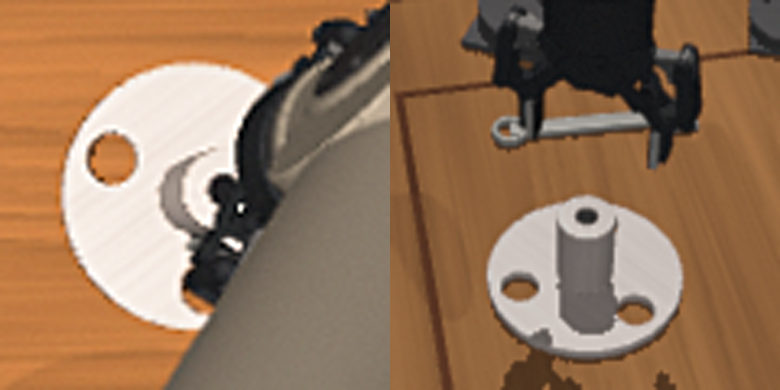

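The open gripper stands above the three-hole disc, whose boss top is at crop (587,215), and the path down is clear. I'll lower it astride the boss.

Call:
jog_arm(rows=[{"fingers":85,"x":-3,"y":-1,"z":5,"ax":0,"ay":0,"az":0.5},{"fingers":85,"x":-3,"y":-1,"z":15,"ax":0,"ay":0,"az":0},{"fingers":85,"x":0,"y":0,"z":20,"ax":0,"ay":0,"az":0},{"fingers":85,"x":0,"y":0,"z":20,"ax":0,"ay":0,"az":0},{"fingers":85,"x":0,"y":0,"z":15,"ax":0,"ay":0,"az":0},{"fingers":85,"x":0,"y":0,"z":10,"ax":0,"ay":0,"az":0},{"fingers":85,"x":0,"y":0,"z":5,"ax":0,"ay":0,"az":0},{"fingers":85,"x":0,"y":0,"z":0,"ax":0,"ay":0,"az":0}])

```text
t: 4.2
eef_pos: [0.5074, -0.3071, 0.0307]
tool_rot: [-0.0, 0.87, 0.493, -0.0]
contact_force: [-0.7, 0.2, -0.1]
gripper_width: 0.998
grasp_force: 0.0
```

```bash
python3 go.py .509 -.308 .025 -31
```

```text
t 4.2 pos [ 0.5074 -0.3071  0.0307] phi -30.95 F [-0.7  0.2 -0.1] w 0.998 grip 0.0 q [ 0.06  0.66  0.52  1.92 -0.5   0.69  0.34]
shift [0.  1.9 5.7] turn [-0.05  0.01  0.05]
```

Call:
jog_arm(force=70, rows=[{"fingers":85,"x":0,"y":2,"z":4,"ax":0,"ay":0,"az":0},{"fingers":85,"x":0,"y":0,"z":1,"ax":0,"ay":0,"az":0},{"fingers":30,"x":0,"y":0,"z":0,"ax":0,"ay":0,"az":0},{"fingers":30,"x":0,"y":0,"z":0,"ax":0,"ay":0,"az":0},{"fingers":30,"x":0,"y":0,"z":0,"ax":0,"ay":0,"az":0},{"fingers":30,"x":0,"y":0,"z":0,"ax":0,"ay":0,"az":0},{"fingers":30,"x":0,"y":0,"z":0,"ax":0,"ay":0,"az":0},{"fingers":30,"x":0,"y":0,"z":0,"ax":0,"ay":0,"az":0}])

```text
t: 5.0
eef_pos: [0.5097, -0.3083, 0.0268]
tool_rot: [0.0, 0.87, 0.493, 0.0]
contact_force: [-1.1, 0.2, 5.2]
gripper_width: 0.503
grasp_force: 71.4
```

```bash
python3 go.py .509 -.308 .15 -31
```

```text
t 5.0 pos [ 0.5097 -0.3083  0.0268] phi -30.94 F [-1.1  0.2  5.2] w 0.503 grip 71.4 q [ 0.06  0.67  0.51  1.92 -0.51  0.68  0.35]
shift [-1.000e-01 -7.000e-01 -1.232e+02] turn [ 0.04 -0.02  0.06]
```

Call:
jog_arm(rows=[{"fingers":30,"x":0,"y":0,"z":-4,"ax":0,"ay":0,"az":0},{"fingers":30,"x":0,"y":0,"z":-10,"ax":0,"ay":0,"az":0},{"fingers":30,"x":0,"y":0,"z":-20,"ax":0,"ay":0,"az":0},{"fingers":30,"x":0,"y":0,"z":-25,"ax":0,"ay":0,"az":0},{"fingers":30,"x":0,"y":0,"z":-25,"ax":0,"ay":0,"az":0},{"fingers":30,"x":0,"y":0,"z":-20,"ax":0,"ay":0,"az":0},{"fingers":30,"x":0,"y":0,"z":-10,"ax":0,"ay":0,"az":0},{"fingers":30,"x":0,"y":0,"z":-4,"ax":0,"ay":0,"az":0}])

```text
t: 5.8
eef_pos: [0.5096, -0.3081, 0.1453]
tool_rot: [0.0, 0.87, 0.493, 0.0]
contact_force: [-0.7, -0.2, -4.0]
gripper_width: 0.501
grasp_force: 71.5
```

```bash
python3 go.py .5435 .0095 .15 23.4
```

```text
t 5.8 pos [ 0.5096 -0.3081  0.1453] phi -30.93 F [-0.7 -0.2 -4. ] w 0.501 grip 71.5 q [-0.03  0.51  0.64  1.86 -0.38  0.89  0.25]
shift [ 289.8 -134.2   -4.8] turn [ 7.000e-02  1.000e-02 -5.433e+01]
```

Call:
jog_arm(rows=[{"fingers":30,"x":7,"y":-3.5,"z":0,"ax":0,"ay":0,"az":-2},{"fingers":30,"x":15,"y":-6,"z":0,"ax":0,"ay":0,"az":-3.5},{"fingers":30,"x":21,"y":-7,"z":0,"ax":0,"ay":0,"az":-3.5},{"fingers":30,"x":23,"y":-6,"z":0,"ax":0,"ay":0,"az":-3.5},{"fingers":30,"x":23.5,"y":-5,"z":0,"ax":0,"ay":0,"az":-3.5},{"fingers":30,"x":24,"y":-3.5,"z":0,"ax":0,"ay":0,"az":-3.5},{"fingers":30,"x":24,"y":-2,"z":0,"ax":0,"ay":0,"az":-3.5},{"fingers":30,"x":24,"y":-0.5,"z":0,"ax":0,"ay":0,"az":-3.5}])

```text
t: 6.6
eef_pos: [0.5281, -0.1401, 0.1432]
tool_rot: [-0.001, 0.732, 0.682, -0.0]
contact_force: [1.1, 0.7, -3.1]
gripper_width: 0.499
grasp_force: 71.5
```

```bash
python3 go.py .5435 .0095 .15 23.4
```

```text
t 6.6 pos [ 0.5281 -0.1401  0.1432] phi -4.04 F [ 1.1  0.7 -3.1] w 0.499 grip 71.5 q [-0.26  0.41  0.52  1.97 -0.27  0.83  0.33]
shift [150.3   4.9  -6.7] turn [ -0.11  -0.07 -27.44]
```

Call:
jog_arm(rows=[{"fingers":30,"x":24,"y":1,"z":-1,"ax":0,"ay":0,"az":-4},{"fingers":30,"x":24,"y":2.5,"z":-1,"ax":0,"ay":0,"az":-4},{"fingers":30,"x":23.5,"y":4,"z":-1,"ax":0,"ay":0,"az":-4},{"fingers":30,"x":23,"y":6,"z":-1,"ax":0,"ay":0,"az":-4},{"fingers":30,"x":22.5,"y":7.5,"z":-1,"ax":0,"ay":0,"az":-4},{"fingers":30,"x":16.5,"y":6.5,"z":0,"ax":0,"ay":0,"az":-4},{"fingers":30,"x":9,"y":4.5,"z":0,"ax":0,"ay":0,"az":-3},{"fingers":30,"x":0,"y":0,"z":0,"ax":0,"ay":0,"az":0}])

```text
t: 7.4
eef_pos: [0.546, 0.005, 0.1492]
tool_rot: [-0.0, 0.553, 0.833, 0.0]
contact_force: [0.7, -0.2, -3.3]
gripper_width: 0.5
grasp_force: 71.4
```

Call:
jog_arm(rows=[{"fingers":30,"x":0,"y":0,"z":0,"ax":0,"ay":0,"az":0},{"fingers":30,"x":0,"y":0,"z":0,"ax":0,"ay":0,"az":0},{"fingers":30,"x":0,"y":0,"z":0,"ax":0,"ay":0,"az":0},{"fingers":30,"x":0,"y":0,"z":0,"ax":0,"ay":0,"az":0},{"fingers":30,"x":0,"y":0,"z":0,"ax":0,"ay":0,"az":0},{"fingers":30,"x":0,"y":0,"z":0,"ax":0,"ay":0,"az":0},{"fingers":30,"x":0,"y":0,"z":0,"ax":0,"ay":0,"az":0},{"fingers":30,"x":0,"y":0,"z":0,"ax":0,"ay":0,"az":0}])

```text
t: 8.2
eef_pos: [0.5458, 0.0033, 0.1493]
tool_rot: [-0.0, 0.555, 0.832, 0.0]
contact_force: [0.2, -0.7, -3.2]
gripper_width: 0.497
grasp_force: 71.4
```

```bash
python3 go.py .5435 .0095 .10 23.4
python3 - <<'E'
from station import bot
from h import *
a=snap(bot,'top','t2');b=snap(bot,'side','s2')
f=lambda n,u,v,w,h:cv2.resize(cv2.imread(f'pics/{n}.png')[v-h:v+h,u-w:u+w],(390,390),interpolation=cv2.INTER_CUBIC)
cv2.imwrite('pics/c2.png',np.hstack([f('t2',265,172,50,50),f('s2',253,170,50,50)]))
E
```

```text
t 8.2 pos [0.5458 0.0033 0.1493] phi 22.57 F [ 0.2 -0.7 -3.2] w 0.497 grip 71.4 q [-0.43  0.38  0.38  1.97 -0.19  0.83  0.45]
shift [ 6.5  0.3 49.3] turn [-0.   -0.   -0.83]
```

View pics/c2.png

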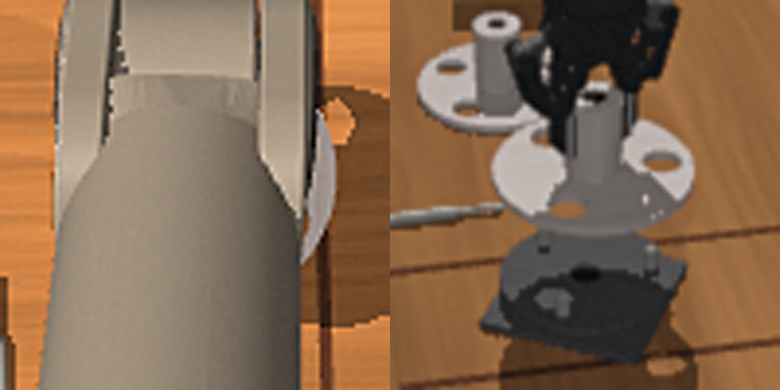

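Side view: the disc hangs level over the hub, with holes at crop (661,160), (567,209) and (545,135). I'll compare its position and yaw with the studs in the same camera.

Run:
```python
from h import *
s=pickle.load(open('s2.pkl','rb'))
P=world(s,np.array([(271,160),(177,209),(205,98)])/3.9+[203,120]-.5,.129)
for z,p in ((.129,P[:2]),(.1925,P[2:])): print(p.round(4))
b=world(s,np.array([(205,98)])/3.9+[203,120]-.5,.1925)[0]
print('boss',b)
h=P[:2,:2]; print('angles about TCP-consistent boss',[np.degrees(np.arctan2(*(p-b[:2])[::-1])).round(1) for p in h],[np.hypot(*(p-b[:2])).round(4) for p in h])
# projected expected holes
for th in (-2,0,2):
  c=np.array([.543,.0035]);a=np.radians(th+np.array([0,120,240]));print(th,((proj(s,np.c_[c[0]+.052*np.cos(a),c[1]+.052*np.sin(a),[.129]*3])+.5-[203,120])*3.9+[390,0]).round(0))
```

```text
[[ 0.5979  0.0052  0.129 ]
 [ 0.517  -0.0436  0.129 ]]
[[0.5661 0.0996 0.129 ]]
boss [0.54591611 0.00114939 0.1925    ]
angles about TCP-consistent boss [np.float64(4.5), np.float64(-122.9)] [np.float64(0.0522), np.float64(0.0532)]
-2 [[658. 163.]
 [547. 139.]
 [564. 207.]]
0 [[658. 162.]
 [545. 139.]
 [566. 207.]]
2 [[657. 160.]
 [543. 140.]
 [569. 208.]]
```

Call:
jog_arm(rows=[{"fingers":30,"x":3,"y":0,"z":4,"ax":0,"ay":0,"az":0},{"fingers":30,"x":3.5,"y":0,"z":8,"ax":0,"ay":0,"az":0},{"fingers":30,"x":0,"y":0,"z":14,"ax":0,"ay":0,"az":0},{"fingers":30,"x":0,"y":0,"z":14,"ax":0,"ay":0,"az":0},{"fingers":30,"x":0,"y":0,"z":10,"ax":0,"ay":0,"az":0},{"fingers":30,"x":0,"y":0,"z":6,"ax":0,"ay":0,"az":0},{"fingers":30,"x":0,"y":0,"z":3,"ax":0,"ay":0,"az":0},{"fingers":30,"x":0,"y":0,"z":0,"ax":0,"ay":0,"az":0}])

```text
t: 9.1
eef_pos: [0.5432, 0.0091, 0.0899]
tool_rot: [-0.0, 0.555, 0.832, -0.0]
contact_force: [-0.2, -0.5, -3.7]
gripper_width: 0.499
grasp_force: 71.4
```

```bash
python3 go.py .5437 .0095 .0518 22.8
python3 - <<'E'
from station import bot
from h import *
b=snap(bot,'side','s3')
f=lambda n,u,v,w,h:cv2.resize(cv2.imread(f'pics/{n}.png')[v-h:v+h,u-w:u+w],(600,600),interpolation=cv2.INTER_CUBIC)
cv2.imwrite('pics/c3.png',f('s3',253,180,40,40))
E
```

```text
t 9.1 pos [0.5432 0.0091 0.0899] phi 22.55 F [-0.2 -0.5 -3.7] w 0.499 grip 71.4 q [-0.4   0.46  0.34  2.01 -0.23  0.71  0.48]
shift [ 0.1  0.6 38.1] turn [-0.03 -0.   -0.25]
```

View pics/c3.png

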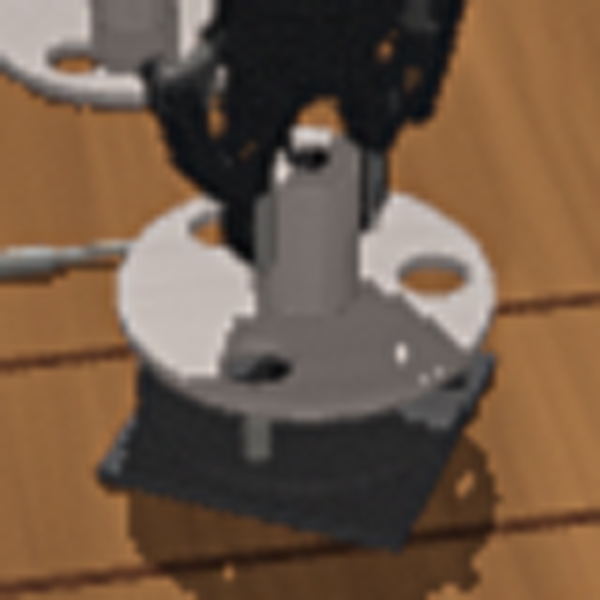

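The front hole at crop (257,369) stands straight above its stud at (257,440), so they're aligned. I'll lower slowly.

Call:
jog_arm(rows=[{"fingers":30,"x":0,"y":0.5,"z":3,"ax":0,"ay":0,"az":0},{"fingers":30,"x":0,"y":0,"z":5,"ax":0,"ay":0,"az":0},{"fingers":30,"x":0,"y":0,"z":6,"ax":0,"ay":0,"az":0},{"fingers":30,"x":0,"y":0,"z":6,"ax":0,"ay":0,"az":0},{"fingers":30,"x":0,"y":0,"z":5,"ax":0,"ay":0,"az":0},{"fingers":30,"x":0,"y":0,"z":4,"ax":0,"ay":0,"az":0},{"fingers":30,"x":0,"y":0,"z":3,"ax":0,"ay":0,"az":0},{"fingers":30,"x":0,"y":0,"z":2,"ax":0,"ay":0,"az":0}])

```text
t: 9.95
eef_pos: [0.5436, 0.0095, 0.056]
tool_rot: [-0.0, 0.555, 0.832, -0.0]
contact_force: [-0.3, 0.2, -3.4]
gripper_width: 0.501
grasp_force: 71.4
```

```bash
python3 go.py .5437 .0095 .0518 22.8
```

```text
t 9.95 pos [0.5436 0.0095 0.056 ] phi 22.56 F [-0.3  0.2 -3.4] w 0.501 grip 71.4 q [-0.38  0.52  0.32  2.02 -0.26  0.64  0.5 ]
shift [-0.   0.   4.2] turn [-0.02 -0.   -0.24]
```

No contact yet: 4.2 mm remain.

Call:
jog_arm(rows=[{"fingers":30,"x":0,"y":0,"z":1,"ax":0,"ay":0,"az":0},{"fingers":30,"x":0,"y":0,"z":1,"ax":0,"ay":0,"az":0},{"fingers":30,"x":0,"y":0,"z":1,"ax":0,"ay":0,"az":0},{"fingers":30,"x":0,"y":0,"z":0.5,"ax":0,"ay":0,"az":0},{"fingers":30,"x":0,"y":0,"z":0.5,"ax":0,"ay":0,"az":0},{"fingers":30,"x":0,"y":0,"z":0.3,"ax":0,"ay":0,"az":0},{"fingers":30,"x":0,"y":0,"z":0,"ax":0,"ay":0,"az":0},{"fingers":30,"x":0,"y":0,"z":0,"ax":0,"ay":0,"az":0}])

```text
t: 10.75
eef_pos: [0.5438, 0.0095, 0.052]
tool_rot: [0.0, 0.555, 0.832, 0.0]
contact_force: [0.4, -0.3, -3.1]
gripper_width: 0.498
grasp_force: 71.4
```

Call:
jog_arm(rows=[{"fingers":30,"x":0,"y":0,"z":0.3,"ax":0,"ay":0,"az":0},{"fingers":30,"x":0,"y":0,"z":0.3,"ax":0,"ay":0,"az":0},{"fingers":30,"x":0,"y":0,"z":0.3,"ax":0,"ay":0,"az":0},{"fingers":30,"x":0,"y":0,"z":0,"ax":0,"ay":0,"az":0},{"fingers":30,"x":0,"y":0,"z":0,"ax":0,"ay":0,"az":0},{"fingers":30,"x":0,"y":0,"z":0,"ax":0,"ay":0,"az":0},{"fingers":30,"x":0,"y":0,"z":0,"ax":0,"ay":0,"az":0},{"fingers":30,"x":0,"y":0,"z":0,"ax":0,"ay":0,"az":0}])

```text
t: 11.55
eef_pos: [0.5438, 0.0095, 0.0518]
tool_rot: [-0.0, 0.555, 0.832, 0.0]
contact_force: [-3.1, 1.1, 5.9]
gripper_width: 0.5
grasp_force: 71.7
```

```bash
python3 go.py .5437 .0095 .0508 22.8
python3 - <<'E'
from station import bot
from h import *
b=snap(bot,'side','s4')
f=lambda n,u,v,w,h:cv2.resize(cv2.imread(f'pics/{n}.png')[v-h:v+h,u-w:u+w],(600,600),interpolation=cv2.INTER_CUBIC)
cv2.imwrite('pics/c4.png',f('s4',253,190,40,40))
E
```

```text
t 11.55 pos [0.5438 0.0095 0.0518] phi 22.56 F [-3.1  1.1  5.9] w 0.5 grip 71.7 q [-0.38  0.53  0.31  2.02 -0.27  0.63  0.51]
shift [ 0.  -0.1  1. ] turn [ 0.01 -0.02 -0.24]
```

View pics/c4.png

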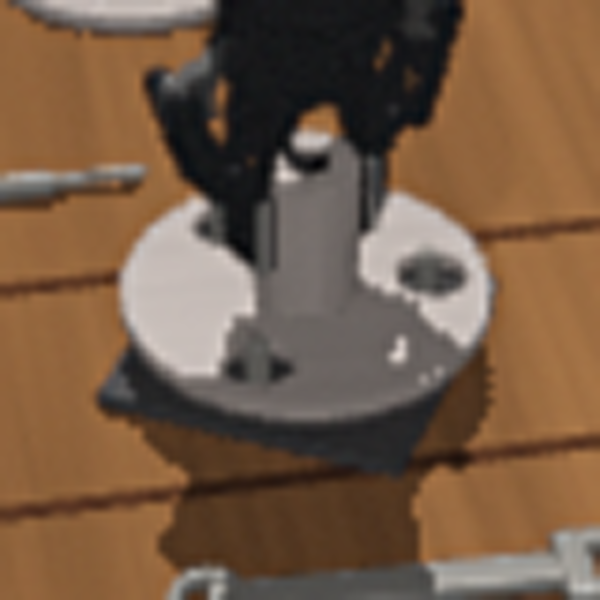

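Seated: contact came at exactly the expected height, and studs show centred in the holes at crop (257,365) and (432,270). Now I'll release and withdraw.

Call:
jog_arm(force=20, rows=[{"fingers":42,"x":0,"y":0,"z":0,"ax":0,"ay":0,"az":0},{"fingers":46,"x":0,"y":0,"z":0,"ax":0,"ay":0,"az":0},{"fingers":55,"x":0,"y":0,"z":0,"ax":0,"ay":0,"az":0},{"fingers":70,"x":0,"y":0,"z":0,"ax":0,"ay":0,"az":0},{"fingers":85,"x":0,"y":0,"z":0,"ax":0,"ay":0,"az":0},{"fingers":85,"x":0,"y":0,"z":0,"ax":0,"ay":0,"az":0},{"fingers":85,"x":0,"y":0,"z":0,"ax":0,"ay":0,"az":0},{"fingers":85,"x":0,"y":0,"z":0,"ax":0,"ay":0,"az":0}])

```text
t: 12.4
eef_pos: [0.5437, 0.0095, 0.051]
tool_rot: [-0.0, 0.555, 0.832, -0.0]
contact_force: [0.4, 0.1, 0.8]
gripper_width: 0.996
grasp_force: 0.0
```

Call:
jog_arm(rows=[{"fingers":85,"x":0,"y":0,"z":-4,"ax":0,"ay":0,"az":0},{"fingers":85,"x":0,"y":0,"z":-12,"ax":0,"ay":0,"az":0},{"fingers":85,"x":0,"y":0,"z":-20,"ax":0,"ay":0,"az":0},{"fingers":85,"x":0,"y":0,"z":-25,"ax":0,"ay":0,"az":0},{"fingers":85,"x":0,"y":0,"z":-25,"ax":0,"ay":0,"az":0},{"fingers":85,"x":0,"y":0,"z":-20,"ax":0,"ay":0,"az":0},{"fingers":85,"x":0,"y":0,"z":-10,"ax":0,"ay":0,"az":0},{"fingers":85,"x":0,"y":0,"z":0,"ax":0,"ay":0,"az":0}])

```text
t: 13.2
eef_pos: [0.5447, 0.0096, 0.1688]
tool_rot: [0.001, 0.555, 0.832, 0.001]
contact_force: [0.6, 0.1, 0.1]
gripper_width: 0.994
grasp_force: 0.0
```

```bash
python3 go.py .5437 .0095 .15 22.8
python3 - <<'E'
from station import bot
from h import *
snap(bot,'side','s5')
E
```

```text
t 13.2 pos [0.5447 0.0096 0.1688] phi 22.56 F [0.6 0.1 0.1] w 0.994 grip 0.0 q [-0.45  0.35  0.39  1.95 -0.17  0.87  0.43]
shift [ 0.3 -1.  18.8] turn [ 0.19  0.03 -0.24]
```

View pics/s5.png

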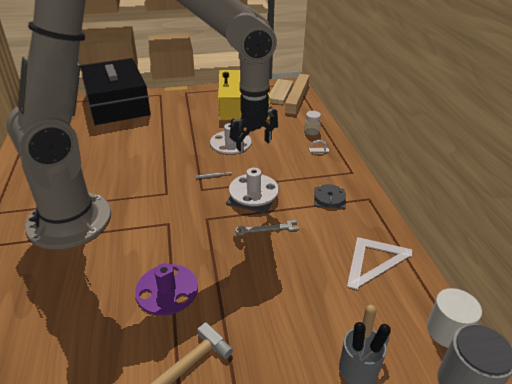

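The disc lies flat on the large hub at (253,190), the gripper is clear above it, and the four-hole disc at (231,142) is where it was.

```bash
python3 -c "
from station import bot
print(bot.hand_in())"
```

```text
the job is handed in; nothing more can be done
None
```

The three-hole disc is seated flat on the larger hub with the studs through its holes and the gripper clear of it; the four-hole disc was left where it lay, and the job was handed in at about 13 s.

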